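# Make up two reagent kits from the bench stock

## Task

Make up the two reagent kits from the stock on the bench. In the long three-compartment tray the square jar, the heaviest, stands in the middle, with a tall amber bottle in one end compartment and the small carton in the other; the short two-compartment tray gets the other tall amber bottle and the dropper bottle, one to each compartment. Everything stands upright on the tray floor and is kept upright on the way; the squat amber bottle and the round jar stay where they are.

Things in the scene. Friction and masses are not known exactly. Their poses are not given: they have to be found in the camera images.
- amber_a_c (a point): One of the two alike TALL amber glass bottles: round, 40 mm across, 92 mm tall, straight-sided up to 62 mm above its foot, then a shoulder and a white ribbed screw cap 29 mm across; paper band round it; about 130 g. The point is at its centre, half-way up; z up. Loose; it stands upright on the bench at the start, at any yaw.
- amber_b_c (a point): One of the two alike TALL amber glass bottles: round, 40 mm across, 92 mm tall, straight-sided up to 62 mm above its foot, then a shoulder and a white ribbed screw cap 29 mm across; paper band round it; about 130 g. The point is at its centre, half-way up; z up. Loose; it stands upright on the bench at the start, at any yaw.
- square_jar_c (a point): The SQUARE jar: white plastic, 48 x 48 mm in plan (sides along its x and y axes), 84 mm tall: straight sides up to 62 mm, then a narrower round white cap 36 mm across; about 160 g. The point is at its centre, half-way up; z up. Loose; it stands upright on the bench at the start, at any yaw.
- carton_c (a point): The small plain carton: closed brown cardboard box 50 mm (its x) by 36 mm (its y) in plan, 84 mm tall, with white paper tape over the top; about 70 g. The point is at its centre, half-way up; z up. Loose; it stands upright on the bench at the start, at any yaw.
- dropper_c (a point): The dropper bottle: slim clear glass, round, 33 mm across and straight-sided up to 50 mm, with a black collar 23 mm across and a rubber bulb 15 mm across on top, 84 mm tall in all; about 70 g. The point is at its centre, half-way up; z up. Loose; it stands upright on the bench at the start, at any yaw.
- amber_short_c (a point): The SQUAT amber bottle, not wanted in the kits: 48 mm across, wider than the tall ones, but only 60 mm tall, same white cap; about 100 g. The point is at its centre, half-way up; z up. Loose; it stands upright on the bench at the start, at any yaw.
- round_jar_c (a point): The ROUND white jar, not wanted in the kits: 50 mm across, 84 mm tall, white cap as wide as the body; about 150 g. The point is at its centre, half-way up; z up. Loose; it stands upright on the bench at the start, at any yaw.
- long_tray: The long kit tray: white, fixed to the bench, 214 mm (along its x) by 74 mm (its y), 22 mm tall, open on top, with three square compartments in a row along x, each 66 x 66 mm inside; their centres lie at x = -70, 0 and +70 mm, y = 0. Floor 4 mm above the bench, outer walls 4 mm thick, partitions 4 mm thick and 19 mm tall. Origin: centre of its underside, at bench height.
- short_tray: The short kit tray: white, fixed to the bench, 144 mm (along its x) by 74 mm (its y), 22 mm tall, open on top, with two square compartments in a row along x, each 66 x 66 mm inside; their centres lie at x = -35 and +35 mm, y = 0. Floor 4 mm above the bench, outer walls 4 mm thick, partition 4 mm thick and 19 mm tall. Origin: centre of its underside, at bench height.
There are look-alikes about, which are no part of the job. Leave any pink or yellow look-alike of the part that bears square_jar_c alone.

How it is judged:
At the end, for the whole second after the job is handed in: Each piece stands in the compartment the goal names: on the tray floor (6 mm), upright (0.12 rad), its centre within 21 mm of the compartment's centre along each tray axis, released and at rest; squat amber bottle and round jar upright, within 30 mm of where they stood (((y of amber_a_c in the frame of long_tray between -0.021 and 0.021 m and z of amber_a_c in the frame of long_tray between 0.044 and 0.056 m and angle between each of amber_a_c, amber_b_c's own z axis and vertical below 0.12 rad and (x of amber_a_c in the frame of long_tray between 0.049 and 0.091 m or x of amber_a_c in the frame of long_tray between -0.091 and -0.049 m) and horizontal distance between amber_a_c and carton_c above 0.09 m and y of amber_b_c in the frame of short_tray between -0.021 and 0.021 m and z of amber_b_c in the frame of short_tray between 0.044 and 0.056 m and ((x of amber_b_c in the frame of short_tray between 0.014 and 0.056 m and x of dropper_c in the frame of short_tray between -0.056 and -0.014 m) or (x of amber_b_c in the frame of short_tray between -0.056 and -0.014 m and x of dropper_c in the frame of short_tray between 0.014 and 0.056 m))) or (y of amber_b_c in the frame of long_tray between -0.021 and 0.021 m and z of amber_b_c in the frame of long_tray between 0.044 and 0.056 m and angle between each of amber_b_c, amber_a_c's own z axis and vertical below 0.12 rad and (x of amber_b_c in the frame of long_tray between 0.049 and 0.091 m or x of amber_b_c in the frame of long_tray between -0.091 and -0.049 m) and horizontal distance between amber_b_c and carton_c above 0.09 m and y of amber_a_c in the frame of short_tray between -0.021 and 0.021 m and z of amber_a_c in the frame of short_tray between 0.044 and 0.056 m and ((x of amber_a_c in the frame of short_tray between 0.014 and 0.056 m and x of dropper_c in the frame of short_tray between -0.056 and -0.014 m) or (x of amber_a_c in the frame of short_tray between -0.056 and -0.014 m and x of dropper_c in the frame of short_tray between 0.014 and 0.056 m)))) and y of square_jar_c in the frame of long_tray between -0.021 and 0.021 m and z of square_jar_c in the frame of long_tray between 0.04 and 0.052 m and angle between each of square_jar_c, carton_c, dropper_c, amber_short_c, round_jar_c's own z axis and vertical below 0.12 rad and x of square_jar_c in the frame of long_tray between -0.021 and 0.021 m and y of carton_c in the frame of long_tray between -0.021 and 0.021 m and z of carton_c in the frame of long_tray between 0.04 and 0.052 m and (x of carton_c in the frame of long_tray between 0.049 and 0.091 m or x of carton_c in the frame of long_tray between -0.091 and -0.049 m) and y of dropper_c in the frame of short_tray between -0.021 and 0.021 m and z of dropper_c in the frame of short_tray between 0.04 and 0.052 m and distance of each of amber_short_c, round_jar_c from where it was at the start of the episode below 0.03 m and linear speed of each of amber_a, amber_b, square_jar, carton, dropper, amber_short, round_jar below 0.02 m/s); the robot touches nothing.
It fails at once if a bottle, jar or carton of the stock is tipped over (angle between any of amber_a_c, amber_b_c, square_jar_c, carton_c, dropper_c, amber_short_c, round_jar_c's own z axis and vertical above 0.7 rad).
It fails at once if the squat amber bottle or the round jar is taken or shoved away (distance of any of amber_short_c, round_jar_c from where it was at the start of the episode above 0.04 m).
It also fails if it takes over 128 s, if anything falls off the work surface, if the arm or the gripper's body presses on something with over 40 N, if the wrist force passes 120 N, or if a joint passes its speed limit or range.

## Robot

A 6-joint arm with a two-finger parallel gripper is mounted at the origin on the work surface. World frame = base frame: x ahead of the robot, y to its left, z up, the work surface at z = 0. Lengths are in m, angles in rad, forces in N, time in s.
With the tool pointing down it reaches from about 0.35 to 0.85 m from the base axis. Payload 8.1 kg.
Tool frame: the origin (TCP) lies between the finger pads; the fingertips stand 11 mm ahead of it and the grasp point (between the pads) lies 8 mm behind it (tips_ahead is the z of the fingertips in the tool frame, in m); z points along the fingers, y is the line along which they close (so a half turn about z gives the same grasp; the last joint's range is limited). The gripper opens to 93 mm and grips with 3 to 60 N. Pads are 15 mm wide; open, the fingers measure 128 mm over their backs; the gripper's body (75 mm by 188 mm) begins 65 mm behind the grasp point.
Start: joints at [1.239, 0.13, 1.488, -0, 1.523, -0.085], TCP at [0.147, 0.582, 0.192] pointing down, gripper open.
Joint ranges: [-2.96, 2.96], [-0.89, 2.26], [0.02, 2.5], [-1.34, 4.48], [0, 2.73], [-2.66, 2.66]. Speed limits (rad/s): [2.39, 2.39, 2.79, 3.14, 3.14, 3.14].

## Interface

Orientations are given as a rotation vector (axis times angle).
In Python, from plant import read_state, read_camera, close_job, tips_ahead gives the robot as it stands. The module is installed in compiled form; this text tells all that it offers.
- The arm moves only by the tool move_arm, never from a script. Its argument "plan" is a list of rows, each a list of 7 numbers: the turn, a rotation vector about the tool's x, y, z in units of 6 degrees (1.0 is 6 degrees), then the shift along the tool's x, y, z in units of 25 mm (1.0 is 25 mm), then the finger opening in mm, from 0 to 93. A call has exactly 10 rows; each row shifts and turns the commanded pose from where the row before left it, along the tool's axes as they then stand; what a row does not reach is not made up. A row lasts 1/10 s, in which the tool goes at most 50 mm and 8.59 degrees, less where a joint would pass 70% of its speed; a pose out of reach is approached as far as the arm can. A call is refused whole if a number of a shift passes 1 or a number of a turn 1, either way. A call with a gripper value outside its range is refused whole. The fingers move at their own pace and stop on an object; "force" is the grip in N (left out, the last holds). Time passes only in rows, so rows that do not move let the fingers close, or fill a call up. It gives the time, the measured TCP pose, the force, the opening and the grip force at its end, in the units of the state.
- read_state(): the state, without advancing time (a new reading comes with each control period).
- read_camera(name): name is "side" or "top"; returns a dict with "frame" (384x512x3 uint8, red, green, blue), "z_map" (384x512 float32, m along the optical axis (not along the pixel's ray), 0 where there is no reading), "fx", "fy", "cx", "cy" (pixels), "distortion" ([k1, k2, p1, p2, k3] as OpenCV has them; the pictures are not rectified), "rvec" (rotation vector, rad) and "tvec" (3), from world to camera coordinates, as OpenCV has them. Camera axes: x right, y down, z forward; pixel columns grow to the right and rows downward; lengths in m; the calibration is good to about 2 mm. A picture is of the moment at which its call begins.
- close_job(): hands the job in; it is judged then, once.
The state is a dict: "t": time; "q": joint angles; "dq": joint speeds; "joint_torque": joint torques, N m; "tool_pos": TCP position; "orientation": TCP orientation; "force": force on the tool from outside, world axes, zero at the start; "wrist_torque": the same for the moment, N m; "opening": finger opening in m; "gripper_force": force on a finger pad.
Only numpy, scipy, OpenCV 4.12 (cv2) and the standard library are available. Lean on these libraries where they do the work, as an engineer would, in place of code of your own. Each camera call takes 0.05 s, during which the arm holds its last target. There are 200 camera calls.

## Working session

There is one attempt and no reset: what is moved stays moved. The work goes in short steps, Python scripts to look and compute and a tool call to move; the robot and the scene stay as the last step left them, time stands still between calls to the robot, and variables do not carry over. Pictures are saved under pics/ and viewed, at most 14 in all, crops included, and the job is handed in when it is done.

Besides the shell and the picture viewer there is one more tool, called after ">>>" as name(argument=value, ...) on one line, values as JSON. move_arm: Moves the arm, as the interface text tells. Its arguments: {"type":"object","properties":{"plan":{"type":"array","items":{"type":"array","items":{"type":"number"}}},"force":{"type":"number"}},"required":["plan"]}

```bash
mkdir -p pics; cat > h.py <<'E'
import numpy as np, cv2
from plant import *
def cam(n):
    c=read_camera(n); c['K']=np.array([[c['fx'],0,c['cx']],[0,c['fy'],c['cy']],[0,0,1]]); c['d']=np.array(c['distortion'],float)
    c['R']=cv2.Rodrigues(np.array(c['rvec'],float))[0]; c['t']=np.array(c['tvec'],float).reshape(3); return c
def cloud(c):
    h,w=c['z_map'].shape; u,v=np.meshgrid(np.arange(w),np.arange(h))
    p=cv2.undistortPoints(np.stack([u,v],-1).reshape(-1,1,2).astype(float),c['K'],c['d']).reshape(h,w,2)
    z=c['z_map'][...,None]; P=np.concatenate([p*z,z],-1); W=(P-c['t'])@c['R']; W[c['z_map']==0]=np.nan; return W
def ray(c,uv,z):
    p=cv2.undistortPoints(np.array(uv,float).reshape(-1,1,2),c['K'],c['d']).reshape(-1,2)
    d=np.c_[p,np.ones(len(p))]@c['R']; o=-c['R'].T@c['t']; return o+d*((z-o[2])/d[:,2])[:,None]
E
python3 - <<'E'
from h import *
for n in('top','side'):
    c=cam(n); cv2.imwrite(f'pics/{n}0.png',cv2.resize(c['frame'][...,::-1],(768,576),interpolation=cv2.INTER_CUBIC))
    np.savez(f'{n}0.npz',f=c['frame'],z=c['z_map'],W=cloud(c)); print(n,-c['R'].T@c['t'],c['fx'],c['R'][2],(c['z_map']>0).mean())
E
```

```text
top [3.98832460e-01 8.82424381e-04 8.87080506e-01] 393.03749103651904 [ 0.14036697  0.01750606 -0.98994477] 0.9958852132161459
side [ 0.44303658 -0.70206901  0.75038612] 392.4702024816486 [ 0.05588045  0.70045581 -0.71150477] 0.9962412516276041
```

View pics/top0.png

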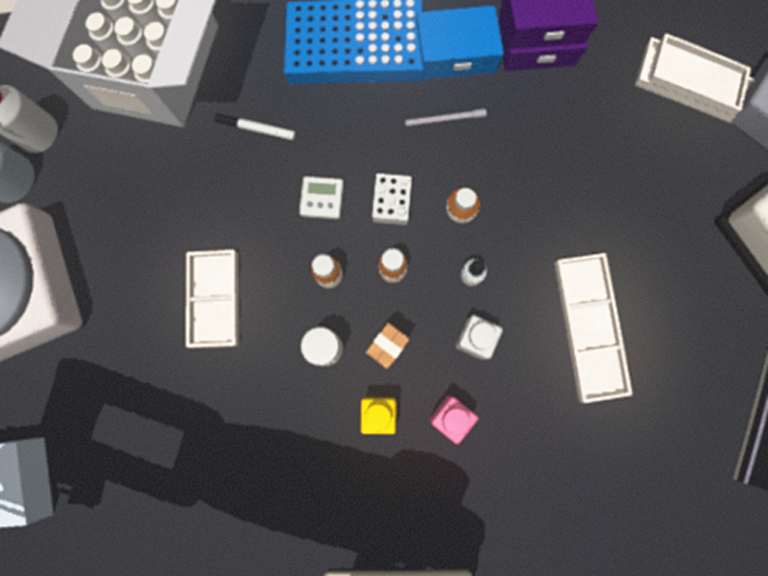

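View pics/side0.png

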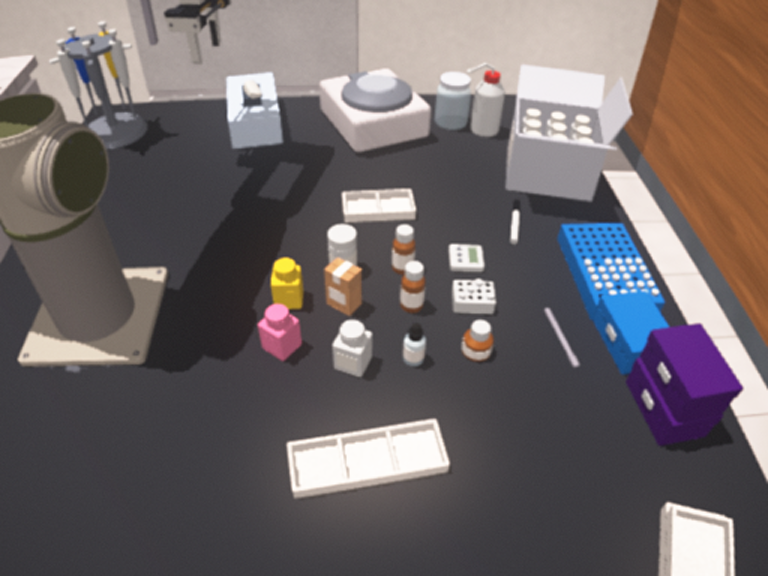

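Listing of candidates in the top picture (768-wide px):
- Tall ambers at (326,268) and (392,264). The squat amber at (463,204) could be mistaken for one.
- Square jar: white at (480,337). Look-alikes are yellow (378,415), pink (455,419) and the round jar (322,346).
- Dropper at (474,270) and carton at (388,345).
- Long tray at (595,328) and short tray at (212,298). The tray at (695,75) is a decoy.

Next I measure each one.

```bash
cat > m.py <<'E'
from h import *
def measure(C,seeds,rad=0.036):
    out={}
    for k,(x,y) in seeds.items():
        r=[]
        for n in C:
            W=C[n]['W'];m=(np.hypot(W[...,0]-x,W[...,1]-y)<rad)&(W[...,2]>0.012)&(W[...,2]<0.12)
            P=W[m]; 
            if len(P)<20: r.append((n,len(P)));continue
            zt=np.percentile(P[:,2],97); T=P[P[:,2]>zt-0.006]
            (cx,cy),(a,b),an=cv2.minAreaRect((T[:,:2]*1000).astype(np.float32))
            r.append((n,round(float(zt),4),(np.array([cx,cy])).round(1).tolist(),(round(a,1),round(b,1),round(an,1)),(T[:,:2].mean(0)*1000).round(1).tolist()))
        out[k]=r;print(k,*r,sep='\n   ')
    return out
E
python3 - <<'E'
from m import *
C={n:cam(n) for n in('top','side')}
for n in C:C[n]['W']=cloud(C[n])
px=dict(ambA=(324,258),ambB=(392,254),short=(465,196),drop=(476,263),sq=(481,330),carton=(388,340),rjar=(321,342),yel=(378,410),pink=(457,415))
s={k:ray(C['top'],np.array(v)/1.5,0.08)[0,:2] for k,v in px.items()}
measure(C,s)
for k,v in dict(long=(594,328),short=(212,298)).items():
    x,y=ray(C['top'],np.array(v)/1.5,0.02)[0,:2]
    for n in C:
        W=C[n]['W']; m=((np.hypot(W[...,0]-x,W[...,1]-y)<0.14)&(C[n]['frame'].min(-1)>110)&(W[...,2]<.04)).astype(np.uint8)
        nl,L,st,ce=cv2.connectedComponentsWithStats(m); i=1+st[1:,4].argmax(); mm=L==i
        rim=np.percentile(W[...,2][mm],97); fl=np.percentile(W[...,2][mm],30)
        T=W[mm&(W[...,2]>.016)][:,:2]*1000
        co=np.concatenate(cv2.findContours(mm.astype(np.uint8),0,1)[0])
        Rr=cv2.minAreaRect((ray(C[n],co,0.022)[:,:2]*1000).astype(np.float32))
        print(k,n,rim.round(4),fl.round(4),cv2.minAreaRect(T.astype(np.float32)),Rr)
f=C['top']['frame'][100:300,190:440,::-1]; cv2.imwrite('pics/crop.png',cv2.resize(f,(750,600),interpolation=cv2.INTER_CUBIC))
E
```

```text
ambA
   ('top', 0.0941, [547.0, 99.0], (27.8, 28.0, 52.9), [546.6, 99.0])
   ('side', 0.0914, [548.5, 95.6], (28.4, 26.6, 40.4), [548.0, 94.9])
ambB
   ('top', 0.0938, [554.3, 2.4], (26.8, 27.7, 89.8), [553.7, 2.7])
   ('side', 0.0913, [554.7, 0.1], (27.6, 27.4, 19.5), [554.5, -0.8])
short
   ('top', 0.0615, [650.7, -105.3], (28.5, 27.1, 75.0), [650.4, -105.1])
   ('side', 0.0594, [649.8, -106.6], (28.0, 23.8, 80.4), [649.5, -108.5])
drop
   ('top', 0.0843, [545.4, -116.7], (12.0, 13.4, 61.6), [544.8, -116.5])
   ('side', 0.0819, [545.8, -119.8], (12.6, 11.7, 41.1), [546.1, -120.6])
sq
   ('top', 0.0863, [448.7, -120.0], (34.7, 33.2, 69.4), [448.5, -120.1])
   ('side', 0.0836, [448.4, -121.3], (36.4, 33.8, 87.5), [448.4, -123.4])
carton
   ('top', 0.0867, [435.9, 10.9], (36.6, 49.8, 52.8), [436.0, 10.8])
   ('side', 0.084, [437.8, 9.6], (40.9, 51.1, 52.6), [437.0, 7.0])
rjar
   ('top', 0.0863, [436.6, 104.1], (47.3, 47.7, 0.1), [436.6, 103.6])
   ('side', 0.0841, [437.5, 100.9], (47.9, 48.0, 0.4), [436.9, 99.5])
yel
   ('top', 0.0858, [341.0, 24.9], (34.1, 34.5, 0.2), [340.6, 25.3])

[... 424 characters left out ...]
 7.856022834777832)
long side 0.0214 0.0019 ((462.44720458984375, -297.6260986328125), (213.4759063720703, 77.13839721679688), 8.191800117492676) ((463.440673828125, -302.9403381347656), (218.3016815185547, 87.76410675048828), 7.76987361907959)
short top 0.0232 0.0037 ((512.9671020507812, 277.83660888671875), (143.69337463378906, 76.36642456054688), 1.8270113468170166) ((512.4930419921875, 277.2340087890625), (148.12074279785156, 78.68549346923828), 1.4342654943466187)
short side 0.0212 0.0024 ((512.6740112304688, 275.84796142578125), (144.9464874267578, 80.608154296875), 3.2429239749908447) ((512.3480224609375, 261.6092529296875), (151.04461669921875, 112.0549087524414), 3.5025625228881836)
```

View pics/crop.png

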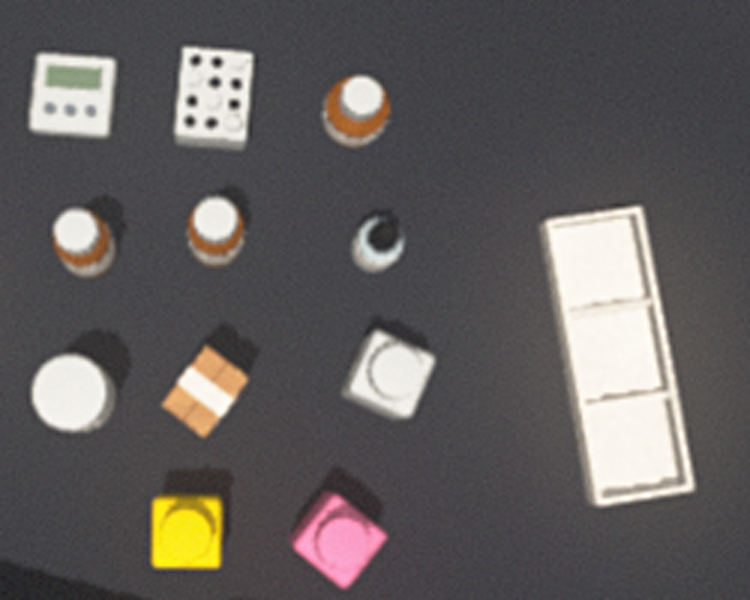

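The crop shows:
- Tall ambers at (82,230) and (215,225). The squat one, wider and low, is at (358,108) and stays.
- Dropper at (380,235), the white square jar turned at (395,372), carton at (205,388), round jar at (72,390).

Next come the square jar's yaw and a move calculator.

```bash
cat > g.py <<'E'
import sys
from h import *
from scipy.spatial.transform import Rotation as Ro
def go(x,y,z,yaw):
    "shift (25 mm units, present tool axes) and turn (6 deg units) to TCP at xyz mm, pads closing along world yaw deg"
    s=read_state(); R=Ro.from_rotvec(s['orientation']); p=np.array(s['tool_pos'])*1000
    best=None
    for a in(yaw,yaw+180):
        a=np.radians(a); Y=np.array([np.cos(a),np.sin(a),0]);Z=np.array([0,0,-1.]);T=Ro.from_matrix(np.c_[np.cross(Y,Z),Y,Z])
        t=(R.inv()*T).as_rotvec(degrees=True)/6
        if best is None or np.linalg.norm(t)<np.linalg.norm(best[0]):best=(t,T)
    d=np.array([x,y,z])-p
    print('t',s['t'],'p',p.round(1),'q6',round(s['q'][5],2),'F',np.round(s['force'],1),'op',round(s['opening'],4))
    print('turn',best[0].round(2),'shift now',(R.inv().apply(d)/25).round(2),'shift after turn',(best[1].inv().apply(d)/25).round(2))
if __name__=='__main__': go(*map(float,sys.argv[1:5]))
E
python3 - <<'E'
from g import *
W=np.load('top0.npz')['W'];
for z0,z1 in((.052,.07),(.03,.07)):
  for n in('top','side'):
    W=np.load(n+'0.npz')['W'];P=W[(np.hypot(W[...,0]-.4486,W[...,1]+.1207)<.045)&(W[...,2]>z0)&(W[...,2]<z1)][:,:2]*1000
    print(n,len(P),cv2.minAreaRect(P.astype(np.float32)))
go(436.8,10.2,160,52.7)
go(448.5,-120.7,160,90)
go(547.8,97.2,160,90)
E
```

```text
top 260 ((448.8392333984375, -120.44913482666016), (47.733943939208984, 47.30260467529297), 65.16300201416016)
side 218 ((448.7059020996094, -122.15524291992188), (48.84105682373047, 47.87599563598633), 64.90608215332031)
top 296 ((448.8906555175781, -120.25538635253906), (48.0506591796875, 47.308082580566406), 65.31766510009766)
side 371 ((448.53143310546875, -122.76597595214844), (50.39241027832031, 47.91496276855469), 64.22074127197266)
t 0.2 p [146.4 581.5 191.2] q6 -0.09 F [ 0.8  0.  -0.2] op 0.0929
turn [-0.01  0.    3.86] shift now [-16.85 -19.32   1.27] shift after turn [-23.09 -11.14   1.25]
t 0.2 p [146.4 581.5 191.2] q6 -0.09 F [ 0.8  0.  -0.2] op 0.0929
turn [-0.01 -0.   -2.36] shift now [-18.58 -24.28   1.27] shift after turn [-12.08 -28.09   1.25]
t 0.2 p [146.4 581.5 191.2] q6 -0.09 F [ 0.8  0.  -0.2] op 0.0929
turn [-0.01 -0.   -2.36] shift now [-20.3  -14.86   1.26] shift after turn [-16.06 -19.37   1.25]
```

>>> move_arm(plan=[[0,0,-0.8,0,0,0.4,80],[0,0,-0.8,0,0,0.4,70],[0,0,-0.76,0,0,0.45,70],[0,0,0,-0.8,-0.97,0,70],[0,0,0,-0.8,-0.97,0,70],[0,0,0,-0.8,-0.97,0,70],[0,0,0,-0.8,-0.97,0,70],[0,0,0,-0.8,-0.97,0,70],[0,0,0,-0.8,-0.97,0,70],[0,0,0,-0.8,-0.97,0,70]], force=25)

```text
t: 1.2
tool_pos: [0.2872, 0.411, 0.1605]
orientation: [0.001, -3.142, 0.0]
force: [0.3, 0.7, -0.9]
opening: 0.0704
gripper_force: 0.0
```

>>> move_arm(plan=[[0,0,0,-0.8,-0.97,0,70],[0,0,0,-0.8,-0.97,0,70],[0,0,0,-0.8,-0.97,0,70],[0,0,0,-0.8,-0.97,0,70],[0,0,0,-0.8,-0.97,0,70],[0,0,0,-0.8,-0.97,0,70],[0,0,0,-0.8,-0.97,0,70],[0,0,0,-0.8,-0.97,0,70],[0,0,0,-0.8,-0.97,0,70],[0,0,0,-0.8,-0.97,0,70]])

```text
t: 2.2
tool_pos: [0.4873, 0.1686, 0.1605]
orientation: [0.0, -3.141, -0.0]
force: [0.4, 0.5, 0.4]
opening: 0.0698
gripper_force: 0.0
```

```bash
python3 g.py 547.8 97.2 34 90
```

```text
t 2.2 p [487.3 168.6 160.5] q6 -1.34 F [0.4 0.5 0.4] op 0.0698
turn [ 0. -0.  0.] shift now [-2.42 -2.86  5.06] shift after turn [-2.42 -2.85  5.06]
```

>>> move_arm(plan=[[0,0,0,-0.8,-0.95,0,70],[0,0,0,-0.8,-0.95,0,70],[0,0,0,-0.82,-0.95,0,70],[0,0,0,0,0,0.8,70],[0,0,0,0,0,0.8,70],[0,0,0,0,0,0.8,70],[0,0,0,0,0,0.8,70],[0,0,0,0,0,0.8,70],[0,0,0,0,0,0.6,70],[0,0,0,0,0,0.46,70]])

```text
t: 3.2
tool_pos: [0.5466, 0.0984, 0.0327]
orientation: [0.001, -3.14, 0.0]
force: [0.1, 0.4, -0.2]
opening: 0.0698
gripper_force: 0.0
```

```bash
python3 g.py 547.8 97.2 34 90; python3 - <<'E'
from m import *
C={n:cam(n) for n in('top','side')}
for n in C:
    C[n]['W']=cloud(C[n])
cv2.imwrite('pics/grip1.png',np.hstack([cv2.resize(C['top']['frame'][100:260,160:330,::-1],(400,376)),cv2.resize(C['side']['frame'][120:260,180:330,::-1],(400,376))]))
E
```

```text
t 3.2 p [546.6  98.4  32.7] q6 -1.49 F [ 0.1  0.4 -0.2] op 0.0698
turn [-0.   -0.01  0.  ] shift now [-0.05 -0.05 -0.05] shift after turn [-0.05 -0.05 -0.05]
```

View pics/grip1.png

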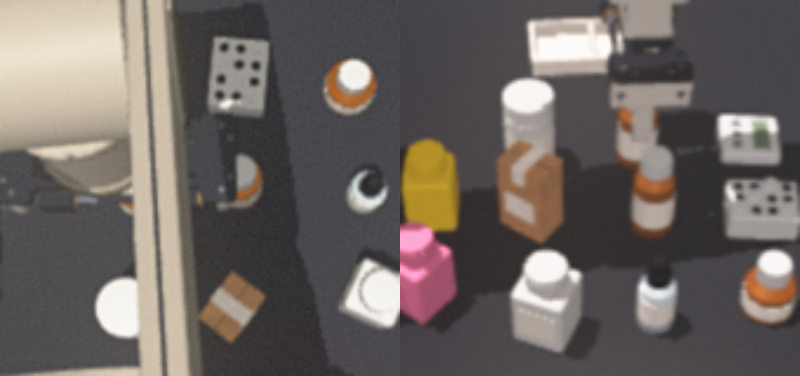

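The gripper straddles amber A (side crop about (635,140)), and its neighbours are clear.

>>> move_arm(plan=[[0,0,0,-0.05,-0.05,-0.05,36],[0,0,0,0,0,0,30],[0,0,0,0,0,0,30],[0,0,0,0,0,0,30],[0,0,0,0,0,0,30],[0,0,0,0,0,0,30],[0,0,0,0,0,0,30],[0,0,0,0,0,0,30],[0,0,0,0,0,-0.2,30],[0,0,0,0,0,-0.4,30]], force=25)

```text
t: 4.3
tool_pos: [0.5469, 0.0967, 0.0492]
orientation: [0.001, -3.138, 0.001]
force: [-0.2, -0.6, -0.9]
opening: 0.0349
gripper_force: 23.0
```

```bash
python3 g.py 547.8 278 150 92.2
```

```text
t 4.3 p [546.9  96.7  49.2] q6 -1.49 F [-0.2 -0.6 -0.9] op 0.0349
turn [-0.01 -0.03 -0.36] shift now [-0.02  7.25 -4.04] shift after turn [-0.31  7.24 -4.03]
```

The opening reads 35 mm on a 40 mm bottle, so I look before going on.

```bash
python3 - <<'E'
from h import *
c=cam('side');cv2.imwrite('pics/grip2.png',cv2.resize(c['frame'][130:240,230:350,::-1],(720,600),interpolation=cv2.INTER_CUBIC))
W=cloud(c);m=(np.hypot(W[...,0]-.5478,W[...,1]-.097)<.05)&(W[...,2]>.012)&(W[...,2]<.055);P=W[m]*1000;col=c['frame'][m]
k=(col[:,0].astype(int)-col[:,2]>50);print(k.sum(),P[k].mean(0),P[k].min(0),P[k].max(0))
E
```

```text
14 [536.53847931  80.09452089  17.67381037] [528.50195891  76.03007689  12.89821905] [544.8438513   86.90856917  21.63937417]
```

View pics/grip2.png

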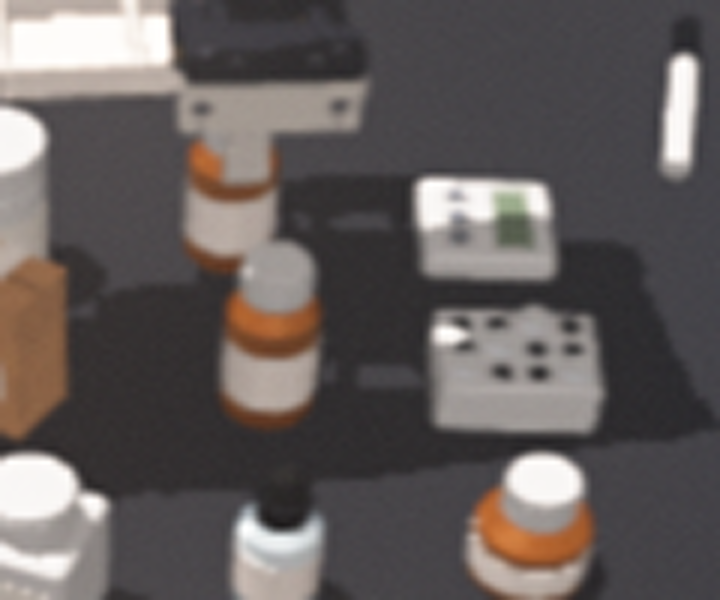

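```bash
python3 - <<'E'
import plant;print(plant.tips_ahead)
from h import *
c=cam('side')
f=lambda p:((cv2.projectPoints(np.array([p],float),c['R'],c['t'],c['K'],c['d'])[0].reshape(2)-[230,130])*[6,600/110]).round()
for p in[(.547,.077,.0),(.547,.077,.015),(.547,.077,.038),(.547,.07,.038),(.547,.077,.062),(.547,.077,.077)]:print(p,f(p))
W=cloud(c)
for v in(155,165,172,180,186,195,215,240,255,265): print(v,W[int(130+v*110/600),int(230+245/6)]*1000)
E
```

```text
0.011
(0.547, 0.077, 0.0) [232. 287.]
(0.547, 0.077, 0.015) [233. 266.]
(0.547, 0.077, 0.038) [235. 232.]
(0.547, 0.07, 0.038) [237. 241.]
(0.547, 0.077, 0.062) [238. 195.]
(0.547, 0.077, 0.077) [240. 172.]
155 [544.76322551  62.98620677 101.06381456]
165 [545.17429608  63.68353071  93.73271242]
172 [545.2316499   62.91222713  91.00454218]
180 [547.19630523  75.16264527  73.50938678]
186 [547.74055216  77.98570391  67.54594434]
195 [547.9435081   78.25482817  63.78781432]
215 [548.23046821  75.37930882  52.11315581]
240 [549.24079534  76.46672612  32.96994764]
255 [549.93633502  78.97883608  23.24089618]
265 [549.92314579  76.2857746   18.2870494 ]
```

```bash
python3 - <<'E'
from h import *
c=cam('side');W=cloud(c)
for u in(205,245,330):
  for v in(60,85,95,110,122,128,135,142,150,160): print(u,v,(W[int(130+v*110/600),int(230+u/6)]*1000).round())
s=read_state();print(s['q'],s['tool_pos'])
t=cam('top');W=cloud(t);m=(abs(W[...,0]-.547)<.06)&(abs(W[...,1]-.097)<.12)&(W[...,2]>.1)
print(np.percentile(W[m][:,2],[2,25,50,75,98]))
E
```

```text
205 60 [520.   1. 205.]
205 85 [521.   4. 191.]
205 95 [522.  11. 180.]
205 110 [523.  14. 168.]
205 122 [545. 213.  -2.]
205 128 [545. 205.   1.]
205 135 [545. 203.  -1.]
205 142 [532.  92.  84.]
205 150 [533.  92.  80.]
205 160 [532.  88.  77.]
245 60 [535.   4. 202.]
245 85 [535.   4. 190.]
245 95 [536.   8. 181.]
245 110 [537.  11. 170.]
245 122 [537.  10. 165.]
245 128 [544.  62. 118.]
245 135 [544.  60. 117.]
245 142 [544.  61. 109.]
245 150 [545.  63. 104.]
245 160 [545.  65.  96.]
330 60 [569.   5. 200.]
330 85 [570.   5. 188.]
330 95 [571.   9. 179.]
330 110 [572.  11. 169.]
330 122 [572.   9. 164.]
330 128 [608. 206.  -2.]
330 135 [608. 201.  -1.]
330 142 [606. 191.  -1.]
330 150 [606. 188.  -2.]
330 160 [605. 176.  -0.]
[ 8.32098408e-02  1.27796928e-01  1.75540590e+00 -2.84848367e-04
  1.25706865e+00 -1.48776823e+00] [0.54908905 0.09706321 0.05122779]
[0.18642005 0.47189784 0.49522292 0.50131529 0.52418051]
```

The cameras put the fingertips about 30 mm above the tool reading, not 11 mm below it. Body underside is at z≈163 and the tips at about 82 mm, with the tool reading 50. The grip is therefore on the shoulder. I'll set the bottle down, open, and regrasp lower, going by the cameras.

>>> move_arm(plan=[[0,0,0,0,0,0.3,30],[0,0,0,0,0,0.3,30],[0,0,0,0,0,0.07,30],[0,0,0,0,0,0,30],[0,0,0,0,0,0,45],[0,0,0,0,0,0,70],[0,0,0,0,0,0,70],[0,0,0,0,0,0,70],[0,0,0,0,0,0,70],[0,0,0,0,0,0,70]])

```text
t: 5.5
tool_pos: [0.5483, 0.0971, 0.0333]
orientation: [0.0, -3.141, 0.0]
force: [-0.0, -0.1, -0.8]
opening: 0.0696
gripper_force: 0.0
```

```bash
cat > body.py <<'E'
from h import *
def body():
    s=read_state();p=np.array(s['tool_pos']);c=cam('side');W=cloud(c)
    # fingers/body seen from the side camera: column profile, near the tool
    m=(np.hypot(W[...,0]-p[0],W[...,1]-p[1])<.115)&(W[...,2]>p[2]+.015)&(W[...,2]<p[2]+.2)
    near=m&(W[...,1]<p[1]-.075)&(abs(W[...,0]-p[0])<.03)
    fing=m&(W[...,1]>p[1]-.07)&(W[...,1]<p[1]-.03)&(abs(W[...,0]-p[0])<.02)
    print('tool',(p*1000).round(1),'body underside',(np.percentile(W[near][:,2],1)*1000).round(1),'front finger lowest',np.sort(W[fing][:,2])[:6].round(4)*1000,'finger xy',(W[fing][:,:2].mean(0)*1000).round(1))
if __name__=='__main__':body()
E
python3 body.py; python3 g.py 547.8 97.2 34 90
```

```text
tool [548.3  97.1  33.3] body underside 50.2 front finger lowest [60.2 61.3 61.5 61.9 66.7 68.7] finger xy [548.4  52. ]
t 5.55 p [548.4  97.2  33.4] q6 -1.49 F [0.3 0.4 0.1] op 0.0699
turn [-0. -0.  0.] shift now [ 0.02  0.   -0.02] shift after turn [ 0.02  0.   -0.02]
```

>>> move_arm(plan=[[0,0,0,0,0,0.3,70],[0,0,0,0,0,0.3,70],[0,0,0,0,0,0.3,70],[0,0,0,0,0,0.3,70],[0,0,0,0,0,0.28,70],[0,0,0,0,0,0,36],[0,0,0,0,0,0,32],[0,0,0,0,0,0,32],[0,0,0,0,0,0,32],[0,0,0,0,0,0,32]], force=25)

```text
t: 6.55
tool_pos: [0.5489, 0.0973, -0.0029]
orientation: [-0.001, 3.141, 0.0]
force: [-0.3, -0.6, -0.2]
opening: 0.0395
gripper_force: 25.0
```

```bash
python3 body.py; python3 g.py 547.8 278 110 91.8
```

```text
tool [548.9  97.3  -2.9] body underside 15.3 front finger lowest [29.4 30.5 32.7 33.5 34.  34.9] finger xy [548.9  54.1]
t 6.6 p [548.9  97.3  -2.9] q6 -1.49 F [-0.6 -0.2  1.6] op 0.0396
turn [ 0.    0.01 -0.3 ] shift now [ 0.04  7.23 -4.52] shift after turn [-0.18  7.23 -4.52]
```

>>> move_arm(plan=[[0,0,0,0,0,-0.4,32],[0,0,-0.1,0,0,-0.6,32],[0,0,-0.1,0,0,-0.8,32],[0,0,-0.1,0,0,-0.6,32],[0,0,0,0,0.6,0,32],[0,0,0,0,1,0,32],[0,0,0,0,1,0,32],[0,0,0,0,1,0,32],[0,0,0,0,1,0,32],[0,0,0,-0.1,1,0,32]])

```text
t: 7.6
tool_pos: [0.5456, 0.2391, 0.0562]
orientation: [0.05, -3.14, -0.0]
force: [0.0, 0.2, -1.0]
opening: 0.0394
gripper_force: 25.0
```

>>> move_arm(plan=[[0,0,0,-0.08,1,0,32],[0,0,0,0,0.63,0,32],[0,0,0,0,0,0,32],[0,0,0,0,0,0.6,32],[0,0,0,0,0,0.6,32],[0,0,0,0,0,0.4,32],[0,0,0,0,0,0.2,32],[0,0,0,0,0,0,32],[0,0,0,0,0,0,32],[0,0,0,0,0,0,32]])

```text
t: 8.6
tool_pos: [0.5479, 0.2781, 0.0124]
orientation: [-0.049, 3.14, 0.001]
force: [0.6, -0.2, -0.8]
opening: 0.0394
gripper_force: 25.0
```

```bash
python3 g.py 547.8 278 1.6 91.8;  python3 - <<'E'
from h import *
c=cam('side');cv2.imwrite('pics/place1.png',cv2.resize(c['frame'][90:190,200:320,::-1],(720,600),interpolation=cv2.INTER_CUBIC))
E
```

```text
t 8.6 p [547.9 278.1  12.4] q6 -1.22 F [ 0.6 -0.2 -0.8] op 0.0394
turn [0.   0.01 0.  ] shift now [ 0.01 -0.01  0.43] shift after turn [ 0.01 -0.01  0.43]
```

View pics/place1.png

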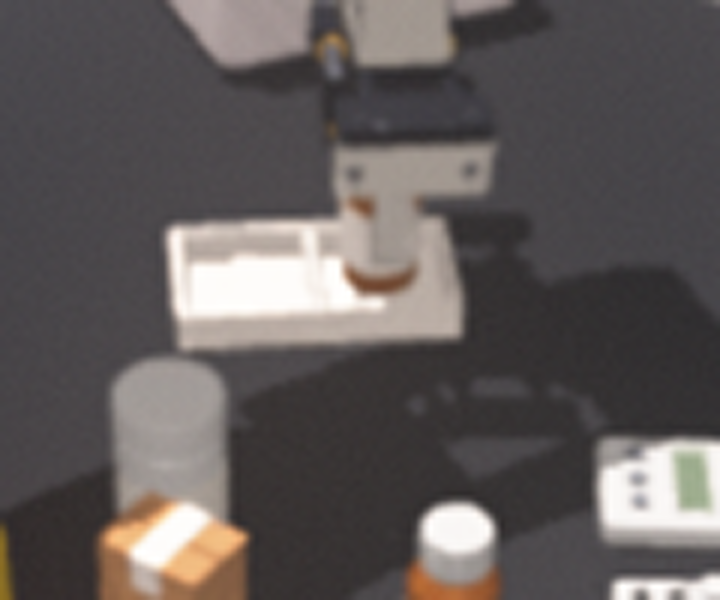

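The bottle hangs over the far compartment (about (380,275)). Lower, release, lift.

>>> move_arm(plan=[[0,0,0,0,0,0.2,32],[0,0,0,0,0,0.15,32],[0,0,0,0,0,0.06,32],[0,0,0,0,0,0,32],[0,0,0,0,0,0,45],[0,0,0,0,0,0,60],[0,0,0,0,0,0,60],[0,0,0,0,0,0,60],[0,0,0,0,0,-0.4,60],[0,0,0,0,0,-0.8,60]])

```text
t: 9.65
tool_pos: [0.5457, 0.2774, 0.0303]
orientation: [0.05, -3.138, 0.002]
force: [0.8, -0.9, 0.5]
opening: 0.0598
gripper_force: 0.0
```

```bash
python3 g.py 545.6 -118.3 90 92
```

```text
t 9.65 p [545.7 277.4  30.3] q6 -1.22 F [ 0.8 -0.9  0.5] op 0.0598
turn [-0.01 -0.03 -0.03] shift now [  0.51 -15.82  -2.37] shift after turn [  0.56 -15.82  -2.39]
```

>>> move_arm(plan=[[0,0,0,0,0,-0.8,60],[0,0,0,0,0,-0.8,60],[0,0,0,0,0,-0.75,60],[0,0,0,0.1,-1,0,60],[0,0,0,0.1,-1,0,60],[0,0,0,0.1,-1,0,60],[0,0,0,0.1,-1,0,60],[0,0,0,0.1,-1,0,60],[0,0,0,0,-1,0,60],[0,0,0,0,-1,0,60]])

```text
t: 10.65
tool_pos: [0.5405, 0.1018, 0.0911]
orientation: [-0.05, 3.14, 0.0]
force: [-0.3, -0.6, -0.0]
opening: 0.0601
gripper_force: 0.0
```

>>> move_arm(plan=[[0,0,0,0,-1,0,60],[0,0,0,0,-1,0,60],[0,0,0,0,-1,0,60],[0,0,0,0,-1,0,60],[0,0,0,0,-1,0,60],[0,0,0,0,-1,0,60],[0,0,0,0,-1,0,60],[0,0,0,0,-1,0,60],[0,0,0,0,-0.8,0,60],[0,0,0,0,0,0,60]])

```text
t: 11.65
tool_pos: [0.5476, -0.1196, 0.0911]
orientation: [-0.046, 3.14, -0.002]
force: [0.4, 0.4, -0.2]
opening: 0.0602
gripper_force: 0.0
```

```bash
python3 g.py 545.6 -118.3 -4 92; python3 - <<'E'
from m import *
c=cam('side');c['W']=cloud(c)
measure({'side':c},dict(ambA_placed=(.5478,.278),ambB=(.5545,.001),drop=(.5456,-.1183),sq=(.4486,-.1207),rjar=(.437,.102),short=(.65,-.106),carton=(.437,.010)),.03)
E
```

```text
t 11.65 p [ 547.6 -119.6   91.1] q6 -1.91 F [ 0.4  0.4 -0.2] op 0.0602
turn [-0.01  0.01 -0.05] shift now [0.08 0.06 3.8 ] shift after turn [0.08 0.05 3.8 ]
ambA_placed
   ('side', 0.0938, [540.9, 273.3], (24.6, 17.9, 84.9), [541.6, 273.1])
ambB
   ('side', 0.0922, [545.6, -0.4], (20.6, 2.6, 84.2), [546.2, 1.0])
drop
   ('side', 0.0796, [543.7, -121.2], (8.4, 12.5, 26.0), [543.6, -121.5])
sq
   ('side', 0.0834, [448.4, -121.4], (37.0, 33.8, 88.8), [448.2, -123.4])
rjar
   ('side', 0.0838, [436.2, 100.8], (48.7, 49.8, 70.5), [436.8, 99.5])
short
   ('side', 0.0597, [650.0, -106.0], (30.1, 23.7, 79.0), [649.7, -108.5])
carton
   ('side', 0.084, [435.5, 8.0], (40.9, 50.8, 47.9), [436.8, 7.4])
```

>>> move_arm(plan=[[0,0,0,0.08,0.05,0.6,60],[0,0,0,0,0,0.7,60],[0,0,0,0,0,0.8,60],[0,0,0,0,0,0.8,60],[0,0,0,0,0,0.6,60],[0,0,0,0,0,0.3,60],[0,0,0,0,0,0,60],[0,0,0,0,0,0,36],[0,0,0,0,0,0,25],[0,0,0,0,0,0,25]], force=20)

```text
t: 12.7
tool_pos: [0.5461, -0.1163, -0.0038]
orientation: [-0.05, 3.139, -0.001]
force: [-0.1, 0.4, -0.2]
opening: 0.0405
gripper_force: 0.0
```

>>> move_arm(plan=[[0,0,0,0,0,0,25],[0,0,0,0,0,0,25],[0,0,0,0,0,0,25],[0,0,0,0,0,-0.3,25],[0,0,0,0,0,-0.6,25],[0,0,0,0,0,-0.8,25],[0,0,0,0,0,-0.9,25],[0,0,0,0,0,-0.9,25],[0,0,0,0,0,-0.7,25],[0,0,0,0,0,-0.3,25]])

```text
t: 13.7
tool_pos: [0.5467, -0.1164, 0.1109]
orientation: [-0.05, 3.137, -0.002]
force: [0.8, 0.4, -0.5]
opening: 0.0328
gripper_force: 20.0
```

```bash
python3 g.py 478 275.8 110 92
```

```text
t 13.7 p [ 546.7 -116.4  110.9] q6 -1.9 F [ 0.8  0.4 -0.5] op 0.0328
turn [-0.01  0.04 -0.03] shift now [2.250e+00 1.577e+01 1.000e-02] shift after turn [ 2.2  15.78  0.04]
```

>>> move_arm(plan=[[0,0,0,0.1,0.6,0,25],[0,0,0,0.15,1,0,25],[0,0,0,0.15,1,0,25],[0,0,0,0.15,1,0,25],[0,0,0,0.15,1,0,25],[0,0,0,0.15,1,0,25],[0,0,0,0.15,1,0,25],[0,0,0,0.15,1,0,25],[0,0,0,0.15,1,0,25],[0,0,0,0.15,1,0,25]])

```text
t: 14.7
tool_pos: [0.4995, 0.1245, 0.1062]
orientation: [0.05, -3.139, -0.0]
force: [1.0, 0.1, -0.2]
opening: 0.0328
gripper_force: 20.0
```

>>> move_arm(plan=[[0,0,0,0.15,1,0,25],[0,0,0,0.15,1,0,25],[0,0,0,0.15,1,0,25],[0,0,0,0.15,1,0,25],[0,0,0,0.15,1,0,25],[0,0,0,0,0.7,0,25],[0,0,0,0,0.48,0,25],[0,0,0,0,0,0.4,25],[0,0,0,0,0,0.8,25],[0,0,0,0,0,0.8,25]])

```text
t: 15.7
tool_pos: [0.4774, 0.2759, 0.0562]
orientation: [0.05, -3.141, 0.001]
force: [0.2, -0.8, -0.5]
opening: 0.0324
gripper_force: 20.0
```

```bash
python3 g.py 478 275.8 1.4 92
```

```text
t 15.7 p [477.4 275.9  56.2] q6 -1.17 F [ 0.2 -0.8 -0.5] op 0.0324
turn [-0.   -0.   -0.03] shift now [-0.02 -0.    2.19] shift after turn [-0.02 -0.    2.19]
```

>>> move_arm(plan=[[0,0,0,0,0,0.7,25],[0,0,0,0,0,0.6,25],[0,0,0,0,0,0.4,25],[0,0,0,0,0,0.2,25],[0,0,0,0,0,0.1,25],[0,0,0,0,0,0,25],[0,0,0,0,0,0,25],[0,0,0,0,0,0,25],[0,0,0,0,0,0,25],[0,0,0,0,0,0,25]])

```text
t: 16.7
tool_pos: [0.478, 0.2767, 0.0079]
orientation: [-0.05, 3.141, 0.0]
force: [-0.4, 0.3, -1.3]
opening: 0.0325
gripper_force: 20.0
```

```bash
python3 g.py 478 275.8 1.2 92
```

```text
t 16.7 p [478.  276.7   7.9] q6 -1.17 F [-0.4  0.3 -1.3] op 0.0325
turn [ 0.    0.01 -0.03] shift now [ 0.   -0.04  0.27] shift after turn [ 0.   -0.04  0.27]
```

>>> move_arm(plan=[[0,0,0,0,0,0.15,25],[0,0,0,0,0,0.1,25],[0,0,0,0,0,0.02,25],[0,0,0,0,0,0,25],[0,0,0,0,0,0,38],[0,0,0,0,0,0,56],[0,0,0,0,0,0,60],[0,0,0,0,0,0,60],[0,0,0,0,0,-0.4,60],[0,0,0,0,0,-0.8,60]])

```text
t: 17.7
tool_pos: [0.4763, 0.2759, 0.03]
orientation: [0.05, -3.138, 0.002]
force: [0.4, -0.2, -0.2]
opening: 0.06
gripper_force: 0.0
```

```bash
python3 g.py 554.5 1.2 90 92
```

```text
t 17.7 p [476.3 275.9  30. ] q6 -1.17 F [ 0.4 -0.2 -0.2] op 0.06
turn [-0.01 -0.03 -0.03] shift now [ -2.77 -11.08  -2.4 ] shift after turn [ -2.74 -11.09  -2.4 ]
```

>>> move_arm(plan=[[0,0,0,0,0,-0.8,60],[0,0,0,0,0,-0.8,60],[0,0,0,0,0,-0.75,60],[0,0,0,-0.25,-1,0,60],[0,0,0,-0.25,-1,0,60],[0,0,0,-0.25,-1,0,60],[0,0,0,-0.25,-1,0,60],[0,0,0,-0.25,-1,0,60],[0,0,0,-0.25,-1,0,60],[0,0,0,-0.25,-1,0,60]])

```text
t: 18.7
tool_pos: [0.5275, 0.1021, 0.0906]
orientation: [-0.05, 3.14, 0.0]
force: [0.0, -0.3, 0.0]
opening: 0.0599
gripper_force: 0.0
```

>>> move_arm(plan=[[0,0,0,-0.25,-1,0,60],[0,0,0,-0.25,-1,0,60],[0,0,0,-0.2,-1,0,60],[0,0,0,0,-0.8,0,60],[0,0,0,0,-0.27,0,60],[0,0,0,0,0,0,60],[0,0,0,0,0,0,60],[0,0,0,0,0,0,60],[0,0,0,0,0,0,60],[0,0,0,0,0,0,60]])

```text
t: 19.7
tool_pos: [0.5477, 0.0025, 0.0896]
orientation: [0.051, -3.141, -0.0]
force: [0.2, -0.2, -0.3]
opening: 0.0599
gripper_force: 0.0
```

```bash
python3 g.py 554.5 1.2 -4 92; python3 - <<'E'
from m import *
c=cam('side');c['W']=cloud(c)
measure({'side':c},dict(ambA_placed=(.5478,.278),drop_placed=(.478,.276)),.03)
E
```

```text
t 19.7 p [547.7   2.5  89.6] q6 -1.69 F [ 0.2 -0.2 -0.3] op 0.0599
turn [ 0.   -0.   -0.02] shift now [-0.27 -0.06  3.74] shift after turn [-0.27 -0.06  3.74]
ambA_placed
   ('side', 0.06, [527.5, 268.1], (1.4, 10.1, 14.0), [527.1, 269.3])
drop_placed
   ('side', 0.0845, [478.4, 272.4], (9.6, 11.8, 85.0), [478.2, 272.5])
```

>>> move_arm(plan=[[0,0,0,-0.27,-0.06,0,64],[0,0,0,0,0,0.6,64],[0,0,0,0,0,0.8,64],[0,0,0,0,0,0.8,64],[0,0,0,0,0,0.8,64],[0,0,0,0,0,0.5,64],[0,0,0,0,0,0.24,64],[0,0,0,0,0,0,64],[0,0,0,0,0,0,42],[0,0,0,0,0,0,32]], force=25)

```text
t: 20.75
tool_pos: [0.5556, 0.0005, -0.0027]
orientation: [-0.05, 3.139, -0.0]
force: [0.3, -0.5, -0.5]
opening: 0.0524
gripper_force: 0.0
```

>>> move_arm(plan=[[0,0,0,0,0,0,32],[0,0,0,0,0,0,32],[0,0,0,0,0,0,32],[0,0,0,0,0,-0.3,32],[0,0,0,0,0,-0.6,32],[0,0,0,0,0,-0.8,32],[0,0,0,0,0,-0.9,32],[0,0,0,0,0,-0.9,32],[0,0,0,0,0,-0.7,32],[0,0,0,0,0,-0.3,32]])

```text
t: 21.75
tool_pos: [0.556, 0.0004, 0.1119]
orientation: [-0.05, 3.137, -0.001]
force: [1.0, 0.5, -1.1]
opening: 0.0393
gripper_force: 25.0
```

```bash
python3 g.py 532 -287.2 110 98.1
```

```text
t 21.75 p [5.560e+02 4.000e-01 1.119e+02] q6 -1.69 F [ 1.   0.5 -1.1] op 0.0393
turn [-0.01  0.04 -1.05] shift now [  1.32 -11.47   0.08] shift after turn [  2.57 -11.25   0.08]
```

>>> move_arm(plan=[[0,0,-0.55,0,0,0,32],[0,0,-0.5,0,0,0,32],[0,0,0,0.1,-0.6,0,32],[0,0,0,0.25,-1,0,32],[0,0,0,0.25,-1,0,32],[0,0,0,0.25,-1,0,32],[0,0,0,0.25,-1,0,32],[0,0,0,0.25,-1,0,32],[0,0,0,0.25,-1,0,32],[0,0,0,0.25,-1,0,32]])

```text
t: 22.75
tool_pos: [0.5347, -0.196, 0.1083]
orientation: [0.219, -3.133, -0.0]
force: [0.2, -0.1, -2.2]
opening: 0.0396
gripper_force: 25.0
```

>>> move_arm(plan=[[0,0,0,0.25,-1,0,32],[0,0,0,0.25,-1,0,32],[0,0,0,0.22,-1,0,32],[0,0,0,0,-0.65,0,32],[0,0,0,0,0,0,32],[0,0,0,0,0,0.4,32],[0,0,0,0,0,0.8,32],[0,0,0,0,0,0.8,32],[0,0,0,0,0,0.6,32],[0,0,0,0,0,0.4,32]])

```text
t: 23.75
tool_pos: [0.5298, -0.2853, 0.0314]
orientation: [0.224, -3.132, -0.003]
force: [-0.1, 1.1, -1.5]
opening: 0.0396
gripper_force: 25.0
```

```bash
python3 g.py 532 -287.2 1.5 98.1;  python3 - <<'E'
from h import *
c=cam('side');d=cam('top');cv2.imwrite('pics/place2.png',np.hstack([cv2.resize(c['frame'][190:340,170:330,::-1],(400,375)),cv2.resize(d['frame'][150:290,340:490,::-1],(400,375))]))
E
```

```text
t 23.75 p [ 529.8 -285.3   31.4] q6 -2.29 F [-0.1  1.1 -1.5] op 0.0396
turn [ 0.02 -0.02  0.01] shift now [-0.08 -0.09  1.2 ] shift after turn [-0.07 -0.09  1.2 ]
```

View pics/place2.png

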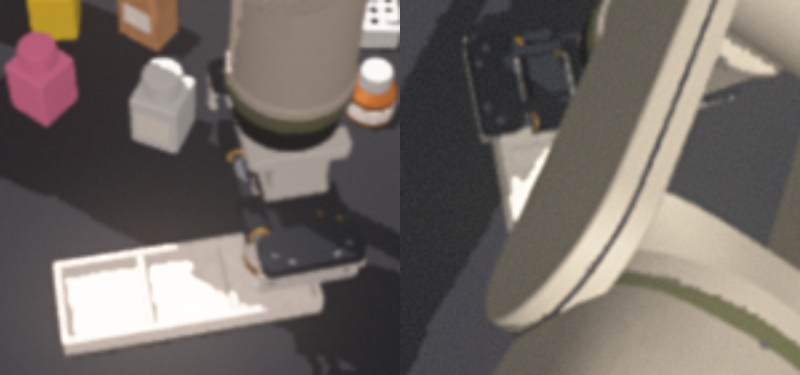

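The bottle is over the far-x compartment of the long tray, at about (270,275) in the left crop.

>>> move_arm(plan=[[0,0,0,0,0,0.4,32],[0,0,0,0,0,0.3,32],[0,0,0,0,0,0.2,32],[0,0,0,0,0,0.1,32],[0,0,0,0,0,0,32],[0,0,0,0,0,0,32],[0,0,0,0,0,0,32],[0,0,0,0,0,0,32],[0,0,0,0,0,0,32],[0,0,0,0,0,0,32]])

```text
t: 24.85
tool_pos: [0.5307, -0.287, 0.0088]
orientation: [-0.222, 3.134, -0.0]
force: [0.3, 0.3, -1.4]
opening: 0.0398
gripper_force: 25.0
```

```bash
python3 g.py 532 -287.2 1.6 98.1
```

```text
t 24.85 p [ 530.7 -287.     8.8] q6 -2.29 F [ 0.3  0.3 -1.4] op 0.0398
turn [-0.  0.  0.] shift now [-0.05 -0.02  0.29] shift after turn [-0.05 -0.02  0.29]
```

>>> move_arm(plan=[[0,0,0,0,0,0.18,32],[0,0,0,0,0,0.1,32],[0,0,0,0,0,0,32],[0,0,0,0,0,0,32],[0,0,0,0,0,0,46],[0,0,0,0,0,0,60],[0,0,0,0,0,0,60],[0,0,0,0,0,0,60],[0,0,0,0,0,-0.4,60],[0,0,0,0,0,-0.8,60]])

```text
t: 25.85
tool_pos: [0.5293, -0.286, 0.0305]
orientation: [0.222, -3.131, -0.003]
force: [-0.4, 0.2, -0.1]
opening: 0.0601
gripper_force: 0.0
```

```bash
python3 g.py 436.8 10.2 90 52.7;python3 g.py 436.8 10.2 90 98.1
```

```text
t 25.85 p [ 529.3 -286.    30.5] q6 -2.29 F [-0.4  0.2 -0.1] op 0.0601
turn [ 0.01 -0.03  7.57] shift now [ 1.99 12.26 -2.34] shift after turn [10.12  7.18 -2.38]
t 25.85 p [ 529.3 -286.    30.5] q6 -2.29 F [-0.4  0.2 -0.1] op 0.0601
turn [ 0.02 -0.03  0.  ] shift now [ 1.99 12.26 -2.34] shift after turn [ 1.99 12.25 -2.38]
```

>>> move_arm(plan=[[0,0,0,0,0,-0.8,60],[0,0,0,0,0,-0.8,60],[0,0,0,0,0,-0.75,60],[0,0,1,0,0,0,60],[0,0,1,0,0,0,60],[0,0,1,0,0,0,60],[0,0,1,0,0,0,60],[0,0,1,0,0,0,60],[0,0,1,0,0,0,60],[0,0,1,0,0,0,60]])

```text
t: 26.85
tool_pos: [0.5309, -0.287, 0.0913]
orientation: [0.922, 3.003, -0.0]
force: [0.6, 0.3, -0.3]
opening: 0.06
gripper_force: 0.0
```

>>> move_arm(plan=[[0,0,0.57,0,0,0,60],[0,0,0,0.95,0.7,0,60],[0,0,0,0.95,0.7,0,60],[0,0,0,0.95,0.7,0,60],[0,0,0,0.95,0.7,0,60],[0,0,0,0.95,0.7,0,60],[0,0,0,0.95,0.7,0,60],[0,0,0,0.95,0.7,0,60],[0,0,0,0.95,0.7,0,60],[0,0,0,0.95,0.7,0,60]])

```text
t: 27.85
tool_pos: [0.456, -0.0311, 0.0913]
orientation: [1.004, 2.975, 0.0]
force: [0.1, -0.2, 0.1]
opening: 0.0597
gripper_force: 0.0
```

>>> move_arm(plan=[[0,0,0,0.95,0.7,0,60],[0,0,0,0.62,0.18,0,60],[0,0,0,0,0,0,60],[0,0,0,0,0,0,60],[0,0,0,0,0,0,60],[0,0,0,0,0,0,60],[0,0,0,0,0,0,60],[0,0,0,0,0,0,60],[0,0,0,0,0,0,60],[0,0,0,0,0,0,60]])

```text
t: 28.85
tool_pos: [0.4382, 0.0091, 0.0903]
orientation: [-1.005, -2.976, 0.0]
force: [0.6, 0.5, -0.9]
opening: 0.0598
gripper_force: 0.0
```

```bash
python3 g.py 436.8 10.2 -4 52.7; python3 - <<'E'
from m import *
c=cam('side');c['W']=cloud(c)
measure({'side':c},dict(ambA_placed=(.5478,.278),ambB_placed=(.532,-.287),drop_placed=(.478,.276),sq=(.4486,-.1207)),.03)
cv2.imwrite('pics/carton.png',cv2.resize(c['frame'][110:260,170:330,::-1],(640,600)))
E
```

```text
t 28.85 p [438.2   9.1  90.3] q6 -1.02 F [ 0.6  0.5 -0.9] op 0.0598
turn [-0. -0. -0.] shift now [0.07 0.   3.77] shift after turn [0.07 0.   3.77]
ambA_placed
   ('side', 0.0935, [551.4, 273.8], (24.0, 14.9, 85.1), [550.6, 273.1])
ambB_placed
   ('side', 0.0955, [530.0, -288.4], (27.2, 27.6, 48.6), [529.7, -289.6])
drop_placed
   ('side', 2)
sq
   ('side', 0.0837, [448.3, -122.1], (35.2, 35.1, 51.0), [448.6, -123.2])
```

View pics/carton.png

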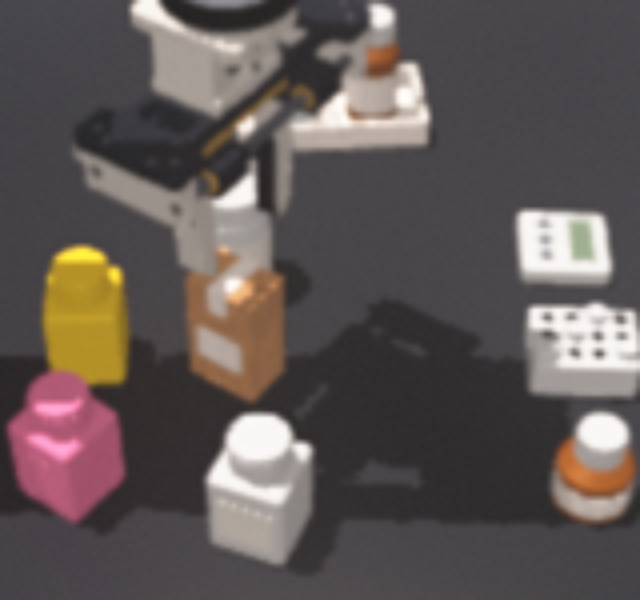

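Fingers straddle the carton's label face and its opposite, with the jars clear. Descend and grip gently.

>>> move_arm(plan=[[0,0,0,0.06,0,0.3,60],[0,0,0,0,0,0.7,60],[0,0,0,0,0,0.8,60],[0,0,0,0,0,0.8,60],[0,0,0,0,0,0.7,60],[0,0,0,0,0,0.45,60],[0,0,0,0,0,0,60],[0,0,0,0,0,0,42],[0,0,0,0,0,0,28],[0,0,0,0,0,0,28]], force=15)

```text
t: 29.9
tool_pos: [0.4379, 0.01, -0.0024]
orientation: [1.004, 2.975, 0.001]
force: [-0.9, 0.5, -0.3]
opening: 0.0406
gripper_force: 0.0
```

>>> move_arm(plan=[[0,0,0,0,0,0,28],[0,0,0,0,0,0,28],[0,0,0,0,0,0,28],[0,0,0,0,0,-0.3,28],[0,0,0,0,0,-0.6,28],[0,0,0,0,0,-0.8,28],[0,0,0,0,0,-0.9,28],[0,0,0,0,0,-0.9,28],[0,0,0,0,0,-0.7,28],[0,0,0,0,0,-0.3,28]])

```text
t: 30.9
tool_pos: [0.438, 0.01, 0.1113]
orientation: [1.004, 2.974, 0.001]
force: [-1.7, 0.4, -0.3]
opening: 0.036
gripper_force: 15.0
```

```bash
python3 g.py 393.5 -306.8 110 98.1
```

```text
t 30.9 p [438.   10.  111.3] q6 -1.01 F [-1.7  0.4 -0.3] op 0.036
turn [ 0.    0.03 -7.57] shift now [ -6.26 -11.16   0.05] shift after turn [  3.55 -12.3    0.05]
```

>>> move_arm(plan=[[0,0,-1,0,0,0,28],[0,0,-1,0,0,0,28],[0,0,-1,0,0,0,28],[0,0,-1,0,0,0,28],[0,0,-1,0,0,0,28],[0,0,-1,0,0,0,28],[0,0,-1,0,0,0,28],[0,0,-0.57,0,0,0,28],[0,0,0,0.1,-0.5,0,28],[0,0,0,0.3,-0.9,0,28]])

```text
t: 31.9
tool_pos: [0.4317, -0.026, 0.1086]
orientation: [0.223, -3.133, -0.001]
force: [-0.2, -0.7, -0.5]
opening: 0.0359
gripper_force: 15.0
```

>>> move_arm(plan=[[0,0,0,0.3,-1,0,28],[0,0,0,0.3,-1,0,28],[0,0,0,0.3,-1,0,28],[0,0,0,0.3,-1,0,28],[0,0,0,0.3,-1,0,28],[0,0,0,0.3,-1,0,28],[0,0,0,0.3,-1,0,28],[0,0,0,0.3,-1,0,28],[0,0,0,0.3,-1,0,28],[0,0,0,0.3,-1,0,28]])

```text
t: 32.9
tool_pos: [0.392, -0.2856, 0.1087]
orientation: [0.218, -3.133, -0.0]
force: [0.2, -0.6, -1.1]
opening: 0.0359
gripper_force: 15.0
```

>>> move_arm(plan=[[0,0,0,0.15,-0.6,0,28],[0,0,0,0,-0.3,0,28],[0,0,0,0,0,0,28],[0,0,0,0,0,0.4,28],[0,0,0,0,0,0.7,28],[0,0,0,0,0,0.8,28],[0,0,0,0,0,0.6,28],[0,0,0,0,0,0.4,28],[0,0,0,0,0,0,28],[0,0,0,0,0,0,28]])

```text
t: 33.9
tool_pos: [0.3928, -0.3067, 0.0368]
orientation: [-0.223, 3.134, -0.0]
force: [0.5, -0.9, -0.7]
opening: 0.036
gripper_force: 15.0
```

```bash
python3 g.py 393.5 -306.8 1.6 98.1
```

```text
t 33.9 p [ 392.8 -306.7   36.8] q6 -2.48 F [ 0.5 -0.9 -0.7] op 0.036
turn [-0.    0.    0.01] shift now [-0.03 -0.01  1.41] shift after turn [-0.03 -0.01  1.41]
```

>>> move_arm(plan=[[0,0,0,0,0,0.5,28],[0,0,0,0,0,0.4,28],[0,0,0,0,0,0.3,28],[0,0,0,0,0,0.15,28],[0,0,0,0,0,0.05,28],[0,0,0,0,0,0,28],[0,0,0,0,0,0,28],[0,0,0,0,0,0,28],[0,0,0,0,0,0,28],[0,0,0,0,0,0,28]])

```text
t: 34.9
tool_pos: [0.3926, -0.3069, 0.0016]
orientation: [-0.222, 3.134, -0.0]
force: [-0.4, 0.1, -0.7]
opening: 0.0361
gripper_force: 15.0
```

>>> move_arm(plan=[[0,0,0,0,0,0,36],[0,0,0,0,0,0,44],[0,0,0,0,0,0,60],[0,0,0,0,0,0,60],[0,0,0,0,0,0,60],[0,0,0,0,0,-0.4,60],[0,0,0,0,0,-0.8,60],[0,0,0,0,0,-0.8,60],[0,0,0,0,0,-0.8,60],[0,0,0,0,0,-0.8,60]])

```text
t: 35.9
tool_pos: [0.3927, -0.3069, 0.0933]
orientation: [-0.222, 3.133, -0.001]
force: [0.3, -0.5, 0.1]
opening: 0.0602
gripper_force: 0.0
```

```bash
python3 g.py 448.7 -121.2 90 65
```

```text
t 35.9 p [ 392.7 -306.9   93.3] q6 -2.48 F [ 0.3 -0.5  0.1] op 0.0602
turn [-0.    0.01  5.52] shift now [-3.27  7.04  0.13] shift after turn [1.11 7.68 0.13]
```

>>> move_arm(plan=[[0,0,1,0,0,0,72],[0,0,1,0,0,0,72],[0,0,1,0,0,0,72],[0,0,1,0,0,0,72],[0,0,1,0,0,0,72],[0,0,0.52,0,0,0,72],[0,0,0,0.15,1,0,72],[0,0,0,0.15,1,0,72],[0,0,0,0.15,1,0,72],[0,0,0,0.15,1,0,72]])

```text
t: 36.9
tool_pos: [0.4216, -0.2091, 0.0925]
orientation: [0.68, 3.066, -0.0]
force: [0.5, 0.1, -0.5]
opening: 0.072
gripper_force: 0.0
```

>>> move_arm(plan=[[0,0,0,0.15,1,0,72],[0,0,0,0.15,1,0,72],[0,0,0,0.15,1,0,72],[0,0,0,0.06,0.68,0,72],[0,0,0,0,0,0,72],[0,0,0,0,0,0,72],[0,0,0,0,0,0,72],[0,0,0,0,0,0,72],[0,0,0,0,0,0,72],[0,0,0,0,0,0,72]])

```text
t: 37.9
tool_pos: [0.4484, -0.1215, 0.0916]
orientation: [-0.681, -3.067, 0.0]
force: [-0.8, -0.3, 0.2]
opening: 0.072
gripper_force: 0.0
```

```bash
python3 g.py 448.7 -121.2 -4 65;  python3 - <<'E'
from m import *
c=cam('side');c['W']=cloud(c)
measure({'side':c},dict(carton=(.393,-.307),ambA_placed=(.5478,.278),drop_placed=(.478,.276)),.03)
cv2.imwrite('pics/sq.png',cv2.resize(c['frame'][180:340,170:330,::-1],(600,600)))
E
```

```text
t 37.9 p [ 448.4 -121.5   91.6] q6 -1.51 F [-0.8 -0.3  0.2] op 0.072
turn [-0.   -0.   -0.01] shift now [-0.01  0.02  3.82] shift after turn [-0.01  0.02  3.82]
carton
   ('side', 0.0883, [390.5, -308.5], (50.6, 38.0, 7.3), [391.2, -309.1])
ambA_placed
   ('side', 0.0939, [545.7, 275.2], (27.7, 26.8, 85.6), [545.1, 273.0])
drop_placed
   ('side', 0)
```

View pics/sq.png

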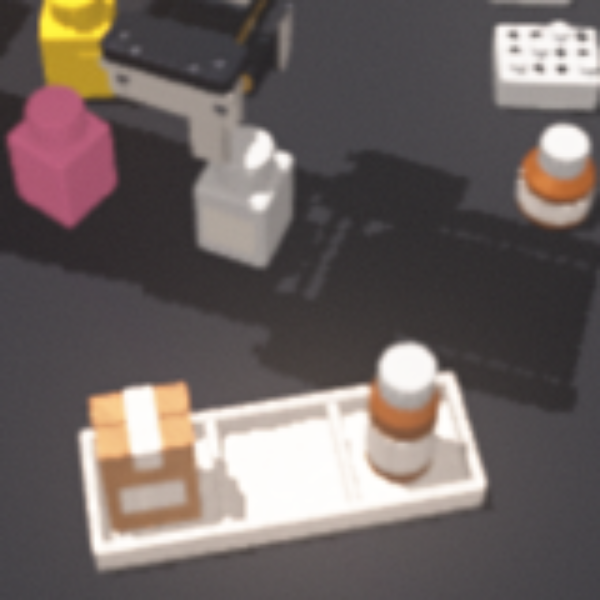

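Carton at (145,470) and amber at (405,410) stand in the end compartments. The gripper straddles the jar.

>>> move_arm(plan=[[0,0,0,0,0,0.4,72],[0,0,0,0,0,0.7,72],[0,0,0,0,0,0.8,72],[0,0,0,0,0,0.8,72],[0,0,0,0,0,0.7,72],[0,0,0,0,0,0.4,72],[0,0,0,0,0,0,72],[0,0,0,0,0,0,54],[0,0,0,0,0,0,38],[0,0,0,0,0,0,38]], force=25)

```text
t: 38.95
tool_pos: [0.4494, -0.1214, -0.0024]
orientation: [0.68, 3.065, -0.0]
force: [0.3, -0.5, 0.5]
opening: 0.0527
gripper_force: 0.0
```

>>> move_arm(plan=[[0,0,0,0,0,0,38],[0,0,0,0,0,0,38],[0,0,0,0,0,0,38],[0,0,0,0,0,-0.3,38],[0,0,0,0,0,-0.6,38],[0,0,0,0,0,-0.8,38],[0,0,0,0,0,-0.9,38],[0,0,0,0,0,-0.9,38],[0,0,0,0,0,-0.7,38],[0,0,0,0,0,-0.3,38]])

```text
t: 39.95
tool_pos: [0.4493, -0.1214, 0.1111]
orientation: [0.679, 3.065, -0.001]
force: [0.6, 0.4, -2.2]
opening: 0.0477
gripper_force: 25.0
```

```bash
python3 g.py 462.7 -297 110 98.1
```

```text
t 39.95 p [ 449.3 -121.4  111.1] q6 -1.51 F [ 0.6  0.4 -2.2] op 0.0477
turn [-0.01  0.02 -5.52] shift now [-3.45 -6.14  0.05] shift after turn [ 0.46 -7.03  0.04]
```

>>> move_arm(plan=[[0,0,-1,0,0,0,38],[0,0,-1,0,0,0,38],[0,0,-1,0,0,0,38],[0,0,-1,0,0,0,38],[0,0,-1,0,0,0,38],[0,0,-0.52,0,0,0,38],[0,0,0,0.06,-0.5,0,38],[0,0,0,0.06,-0.9,0,38],[0,0,0,0.06,-1,0,38],[0,0,0,0.06,-1,0,38]])

```text
t: 40.95
tool_pos: [0.4542, -0.2076, 0.1086]
orientation: [0.22, -3.133, -0.0]
force: [-0.4, 0.6, -1.3]
opening: 0.048
gripper_force: 25.0
```

>>> move_arm(plan=[[0,0,0,0.06,-1,0,38],[0,0,0,0.06,-1,0,38],[0,0,0,0.06,-0.8,0,38],[0,0,0,0.04,-0.53,0,38],[0,0,0,0,-0.3,0,38],[0,0,0,0,0,0,38],[0,0,0,0,0,0.4,38],[0,0,0,0,0,0.8,38],[0,0,0,0,0,0.6,38],[0,0,0,0,0,0.3,38]])

```text
t: 41.95
tool_pos: [0.4608, -0.295, 0.0541]
orientation: [0.223, -3.131, -0.004]
force: [-0.3, -1.4, -2.4]
opening: 0.0479
gripper_force: 25.0
```

```bash
python3 g.py 462.7 -297 1.6 98.1
```

```text
t 41.95 p [ 460.8 -295.    54.1] q6 -2.38 F [-0.3 -1.4 -2.4] op 0.0479
turn [ 0.02 -0.02  0.01] shift now [-0.07 -0.09  2.1 ] shift after turn [-0.06 -0.09  2.1 ]
```

>>> move_arm(plan=[[0,0,0,0,0,0.4,38],[0,0,0,0,0,0.5,38],[0,0,0,0,0,0.4,38],[0,0,0,0,0,0.2,38],[0,0,0,0,0,0.1,38],[0,0,0,0,0,0,38],[0,0,0,0,0,0,38],[0,0,0,0,0,0,38],[0,0,0,0,0,0,38],[0,0,0,0,0,0,38]])

```text
t: 42.95
tool_pos: [0.4622, -0.2969, 0.0169]
orientation: [-0.222, 3.133, -0.001]
force: [-0.5, -0.3, -1.7]
opening: 0.0478
gripper_force: 25.0
```

```bash
python3 g.py 462.7 -297 1.6 98.1
```

```text
t 42.95 p [ 462.2 -296.9   16.9] q6 -2.38 F [-0.5 -0.3 -1.7] op 0.0478
turn [-0.  0.  0.] shift now [-0.02 -0.01  0.61] shift after turn [-0.02 -0.01  0.61]
```

Finish the descent, release, then lift well clear.

>>> move_arm(plan=[[0,0,0,0,0,0.3,38],[0,0,0,0,0,0.2,38],[0,0,0,0,0,0.1,38],[0,0,0,0,0,0,38],[0,0,0,0,0,0,38],[0,0,0,0,0,0,50],[0,0,0,0,0,0,58],[0,0,0,0,0,0,70],[0,0,0,0,0,0,70],[0,0,0,0,0,0,70]])

```text
t: 43.95
tool_pos: [0.462, -0.2968, 0.0016]
orientation: [-0.222, 3.134, -0.0]
force: [-0.3, 0.7, 0.3]
opening: 0.0698
gripper_force: 0.0
```

>>> move_arm(plan=[[0,0,0,0,0,-0.3,70],[0,0,0,0,0,-0.6,70],[0,0,0,0,0,-0.8,70],[0,0,0,0,0,-0.8,70],[0,0,0,0,0,-0.8,70],[0,0,0,0,0,-0.8,70],[0,0,0,0,1,0,70],[0,0,0,0,1,0,70],[0,0,0,0,1,0,70],[0,0,0,0,1,0,70]])

```text
t: 44.95
tool_pos: [0.4482, -0.1971, 0.1058]
orientation: [-0.222, 3.132, -0.002]
force: [-0.3, 0.1, 0.0]
opening: 0.0704
gripper_force: 0.0
```

>>> move_arm(plan=[[0,0,0,0,1,-0.5,70],[0,0,0,0,1,-0.5,70],[0,0,0,0,1,-0.5,70],[0,0,0,0,1,-0.5,70],[0,0,0,0,1,-0.5,70],[0,0,0,0,0,0,70],[0,0,0,0,0,0,70],[0,0,0,0,0,0,70],[0,0,0,0,0,0,70],[0,0,0,0,0,0,70]])

```text
t: 45.95
tool_pos: [0.4299, -0.0745, 0.1661]
orientation: [0.221, -3.133, -0.001]
force: [0.6, 0.0, -1.0]
opening: 0.0705
gripper_force: 0.0
```

```bash
python3 - <<'E'
from m import *
C={n:cam(n) for n in('top','side')}
for n in C:C[n]['W']=cloud(C[n])
P=dict(ambA=(.5478,.278),drop=(.478,.276),ambB=(.532,-.287),sq=(.4627,-.297),carton=(.3934,-.307),rjar=(.437,.102),short=(.65,-.106))
measure(C,P,.03)
cv2.imwrite('pics/final.png',cv2.resize(C['side']['frame'][...,::-1],(768,576),interpolation=cv2.INTER_CUBIC))
E
```

```text
ambA
   ('top', 0.0979, [545.1, 277.1], (27.8, 28.1, 60.8), [544.8, 276.9])
   ('side', 0.0935, [544.3, 275.6], (26.8, 25.6, 40.3), [544.9, 273.7])
drop
   ('top', 0.0889, [478.5, 275.1], (12.1, 13.5, 46.3), [477.7, 274.5])
   ('side', 0.086, [477.1, 272.2], (11.5, 8.9, 87.6), [477.1, 271.6])
ambB
   ('top', 0)
   ('side', 0.0955, [530.6, -288.5], (27.0, 27.8, 59.5), [529.9, -289.8])
sq
   ('top', 0)
   ('side', 0.0881, [461.0, -298.7], (34.8, 35.5, 74.2), [460.3, -299.5])
carton
   ('top', 0)
   ('side', 0.0883, [390.5, -308.5], (50.7, 38.5, 7.4), [391.2, -309.2])
rjar
   ('top', 0.0862, [436.6, 104.0], (47.3, 47.7, 0.8), [436.6, 103.7])
   ('side', 0.0598, [440.1, 82.9], (38.5, 8.1, 12.3), [447.2, 84.0])
short
   ('top', 0.062, [658.1, -107.6], (27.5, 10.8, 79.1), [657.9, -107.6])
   ('side', 0.0589, [651.4, -105.9], (29.0, 26.4, 82.8), [649.9, -108.7])
```

View pics/final.png

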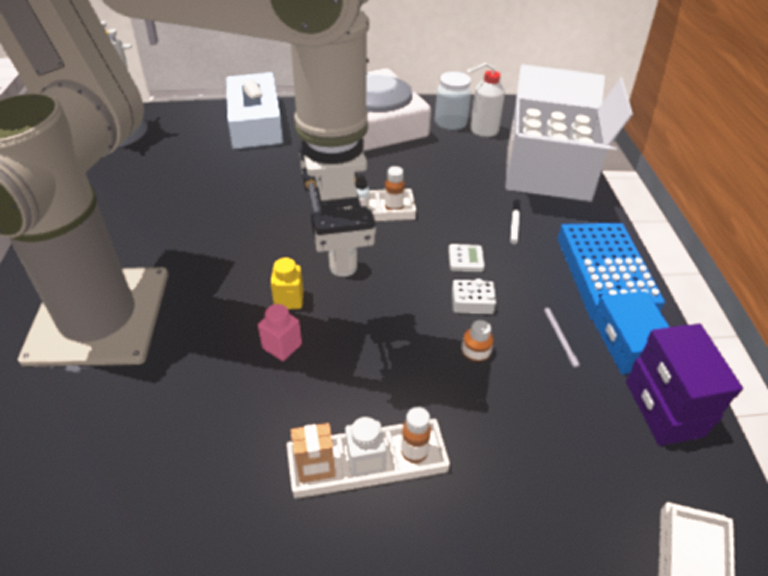

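The long tray holds the carton (313,453), square jar (367,445) and amber (416,435). The short tray holds the dropper and the other amber (395,188). All are within about 4 mm of their compartment centres, the squat bottle and round jar are unmoved, and the robot is clear.

```bash
python3 -c "
from plant import *
print(close_job())"
```

```text
the job is handed in; nothing more can be done
None
```

Both kits are made up and the job is handed in at about 46 s of the 128 s. By the cameras, every piece stands upright near its compartment centre and the squat bottle and round jar have not moved; the hand-in call did not report a verdict.

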